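# Sweep the stray coupling rings into the collecting bay

### The job

Three loose steel coupling rings lie among the finished connectors on the assembly bench. With the fingertips, push all three along the bench top through the open side of the low three-walled bay until each lies flat and wholly inside it. Do not lift the rings, and leave the standing connectors and everything else on the bench where they are.

Things in the scene. Friction and masses are not known exactly. Their poses are not given: they have to be found in the camera images.
- ring1_mid (a point): middle of a loose steel coupling ring, lying flat: a plain short tube, outside diameter 36 mm, bore 25 mm, 18 mm tall, about 40 g; this point lies on the ring's axis, half-way up (9 mm above the bench as it lies)
- ring2_mid (a point): middle of a loose steel coupling ring, lying flat: a plain short tube, outside diameter 36 mm, bore 25 mm, 18 mm tall, about 40 g; this point lies on the ring's axis, half-way up (9 mm above the bench as it lies)
- ring3_mid (a point): middle of a loose steel coupling ring, lying flat: a plain short tube, outside diameter 36 mm, bore 25 mm, 18 mm tall, about 40 g; this point lies on the ring's axis, half-way up (9 mm above the bench as it lies)
- bay: fixed collecting bay on the bench: three low aluminium walls, 25 mm tall and 5 mm thick, round a grey floor flush with the bench (no lip). Inside 150 mm wide (its x, -75 to +75 mm) and 130 mm deep (its y, -65 to +65 mm); walls on the -x, +x and +y sides, the whole -y side is the open mouth. Origin at the middle of the floor. It stands to the left of the rings, mouth roughly towards them, turned up to 0.3 rad
- connector1: finished connector standing upright, to be left alone: round steel shell 25 mm across and 30 mm tall with a 30 x 30 mm square flange 20 to 24 mm up and pins on top; origin at the centre of its underside
- connector2: finished connector standing upright, to be left alone: round steel shell 25 mm across and 30 mm tall with a 30 x 30 mm square flange 20 to 24 mm up and pins on top; origin at the centre of its underside
- dust_cap: black plastic cap standing on the bench, 26 mm across, 22 mm tall, origin at the centre of its underside; to be left alone
- driver: screwdriver with a black handle lying beyond the work, about 200 mm long along its x; to be left alone
- jar: white lidded jar, 56 mm across, 60 mm tall, origin at the centre of its underside; to be left alone
- pen: white and black marker pen, 138 mm long along its x (from -55 to +83 mm), 12 mm thick, lying on the bench, origin at its underside; to be left alone
There are look-alikes about, which are no part of the job. Leave any red look-alike of the part that bears ring1_mid alone. Of the things shaped like the bay, the aluminium one is meant.

How it is judged:
By the outcome, as a careful person would: the job done as asked, in the order asked, and still so for the second after the job is handed in, with the robot touching nothing.
It also fails if it takes over 72 s, if anything falls off the work surface, if the arm or the gripper's body presses on something with over 40 N, if the wrist force passes 120 N, or if a joint passes its speed limit or range.

### The arm

A 6-joint arm with a two-finger parallel gripper is mounted at the origin on the work surface. World frame = base frame: x ahead of the robot, y to its left, z up, the work surface at z = 0. Lengths are in m, angles in rad, forces in N, time in s.
With the tool pointing down it reaches from about 0.35 to 0.775 m from the base axis. Payload 7.3 kg.
Tool frame: the origin (TCP) lies on the front face of the gripper's body, between the roots of the fingers; the fingertips stand 66 mm ahead of it and the grasp point (between the pads) lies 47 mm ahead of it; z points along the fingers, y is the direction in which the jaws open and shut (so a half turn about z gives the same grasp; the last joint's range is limited). The gripper opens to 92 mm and grips with 3 to 60 N. Pads are 19 mm wide; open, the fingers measure 130 mm over their backs; the gripper's body (75 mm by 190 mm) begins 47 mm behind the grasp point.
Start: joints at [-1.267, 0.342, 1.524, -0, 1.275, -0.146], TCP at [0.228, -0.473, 0.292] pointing down, gripper open.
Joint ranges: [-2.53, 2.53], [-0.77, 2.02], [0.04, 2.7], [-1, 4.14], [0.28, 2.66], [-3.11, 3.11]. Speed limits (rad/s): [2.57, 2.57, 3.14, 3.14, 3.14, 3.14].

### API

Orientations are given as a 3x3 rotation matrix whose columns are the frame's x, y, z axes.
In Python, from cell import * gives the robot as it stands.
- The arm moves only by the shell command python3 -m pendant 'ROWS' [OPENING] [FORCE]. ROWS is JSON, a list of rows, each a list of 4 numbers: the shift along the world's x, y, z in units of 30 mm (1.0 is 30 mm), then the turn about the world's z in units of 5 degrees (1.0 is 5 degrees). In form: [[tx, ty, tz, turn], ...]. A call has 1 to 10 rows; each row is the pose to reach, as a shift and turn from the pose commanded when the call began; what a row does not reach only later rows make up. A row lasts 1/8 s, in which the tool goes at most 62.5 mm and 10.7 degrees, less where a joint would pass 70% of its speed; a pose out of reach is approached as far as the arm can. A call with a gripper value outside its range is refused whole. OPENING is the closure, from 0 (fully open) to 1 (shut), set as the call begins (- or left out, the last holds). The fingers move at their own pace and stop on an object; FORCE is the grip in N (left out, the last holds). Time passes only in rows, so rows that repeat a pose let the fingers close. It gives the time, the measured TCP pose, the force and the opening at its end, in the units of the state.
- observe(): the state, without advancing time (a new reading comes with each control period).
- capture(name): name is "scene" or "top"; returns the picture (480x640x3 uint8, red, green, blue); there is no depth.
- calibration(name): a dict with "fx", "fy", "cx", "cy" (pixels), "cam_to_world" (4x4, takes a point from camera to world coordinates). Camera axes: x right, y down, z forward; pixel columns grow to the right and rows downward; lengths in m; the calibration is good to about 2 mm. A picture is of the moment at which its call begins. calibration takes no time and is no camera call.
- sign_off(): hands the job in, once; it reports no verdict.
The state is a dict: "t": time; "joint_pos": joint angles; "qvel": joint speeds; "tau": joint torques, N m; "tool_pos": TCP position; "orientation": TCP orientation; "wrist_force": force on the tool from outside, world axes, zero at the start; "wrist_torque": the same for the moment, N m; "finger_gap": finger opening in m.
Only numpy, scipy, OpenCV 4.12 (cv2) and the standard library are available. Lean on these libraries where they do the work, as an engineer would, in place of code of your own. Each camera call takes 0.05 s, during which the arm holds its last target.

## Working session

There is one attempt and no reset: what is moved stays moved. The work goes in short steps, Python scripts to look and compute and a shell command to move; the robot and the scene stay as the last step left them, time stands still between calls to the robot, and variables do not carry over. Pictures are saved under pics/ and viewed, and the job is handed in when it is done.

```bash
mkdir -p pics; ls; python3 - <<'E'
from cell import *
import cv2
s=observe(); print(s)
for n in("scene","top"):
    im=capture(n); cv2.imwrite(f"pics/{n}0.png",im[...,::-1]); print(calibration(n))
E
```

```text
pics
{'t': 0.0, 'joint_pos': array([-1.26698957e+00,  3.42711981e-01,  1.52502827e+00,  2.33795885e-05,
        1.27534299e+00, -1.45960414e-01]), 'qvel': array([-7.50114476e-05,  7.44311835e-04, -6.32970740e-04, -4.26815924e-04,
        7.97944025e-05, -6.26468623e-04]), 'tau': array([-2.78480002e-03, -4.31240165e+01, -2.44228703e+01,  7.15701445e-02,
        5.59077621e-02, -1.13612714e-04]), 'tool_pos': array([ 0.22820064, -0.47247933,  0.29154651]), 'orientation': array([[ 9.00551369e-01,  4.34749411e-01, -4.24574123e-04],
       [ 4.34749553e-01, -9.00550267e-01,  1.42901653e-03],
       [ 2.38913756e-04, -1.47148620e-03, -9.99998889e-01]]), 'wrist_force': array([ 0.11773021,  0.49068164, -0.55035468]), 'wrist_torque': array([-0.06240976, -0.01629947,  0.04546768]), 'finger_gap': 0.0920468210561443}
{'fx': 478.7187358259208, 'fy': 478.7187358259208, 'cx': 313.24205160657, 'cy': 236.89827616050496, 'cam_to_world': array([[-0.80856091,  0.41695755, -0.41518148,  0.93071325],
       [ 0.58838642,  0.57957522, -0.56382088,  0.40225462],
       [ 0.00553953, -0.70017067, -0.71395403,  0.6313813 ],
       [ 0.        ,  0.        ,  0.        ,  1.        ]])}
{'fx': 545.1835477616829, 'fy': 545.1835477616829, 'cx': 319.0079068361493, 'cy': 255.51809764635578, 'cam_to_world': array([[ 0.02530144, -0.99772718,  0.0624524 ,  0.48277302],
       [-0.99937305, -0.02679194, -0.02314511, -0.06662036],
       [ 0.02476573, -0.06182764, -0.99777954,  1.30775463],
       [ 0.        ,  0.        ,  0.        ,  1.        ]])}
```

View pics/scene0.png

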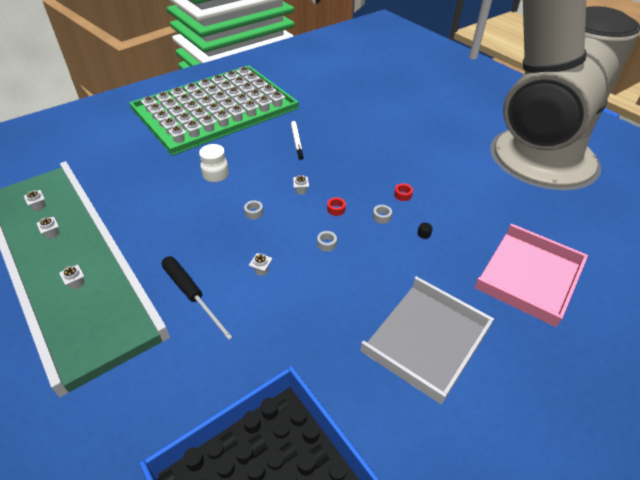

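View pics/top0.png

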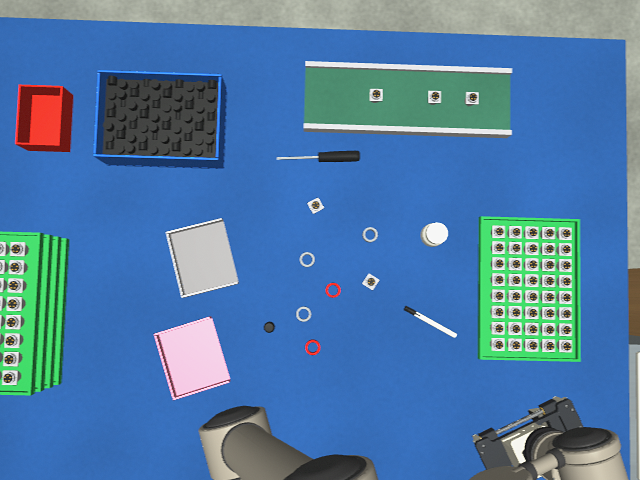

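```bash
cat > h.py <<'E'
from cell import *
import cv2, numpy as np
def ray(n,u,v,z):
    c=calibration(n);T=np.array(c["cam_to_world"])
    d=T[:3,:3]@np.array([(u-c["cx"])/c["fx"],(v-c["cy"])/c["fy"],1.]);o=T[:3,3]
    return (o+d*(z-o[2])/d[2])
def proj(n,p):
    c=calibration(n);T=np.array(c["cam_to_world"]);q=T[:3,:3].T@(np.array(p)-T[:3,3])
    return np.array([c["fx"]*q[0]/q[2]+c["cx"],c["fy"]*q[1]/q[2]+c["cy"]])
def blobs(n,im,z,mode="grey",amin=15,amax=20000):
    hsv=cv2.cvtColor(im,cv2.COLOR_RGB2HSV)
    if mode=="grey": m=((hsv[...,1]<70)&(hsv[...,2]>90))
    else: m=((hsv[...,1]>120)&((hsv[...,0]<8)|(hsv[...,0]>172))&(hsv[...,2]>80))
    m=m.astype(np.uint8)
    cs,_=cv2.findContours(m,cv2.RETR_EXTERNAL,cv2.CHAIN_APPROX_NONE)
    out=[]
    for c in cs:
        a=cv2.contourArea(c)
        if amin<a<amax:
            (u,v),r=cv2.minEnclosingCircle(c)
            M=cv2.moments(c);u,v=M['m10']/M['m00'],M['m01']/M['m00']
            w=ray(n,u,v,z); out.append((round(u,1),round(v,1),round(r,1),a,np.round(w*1000)[:2]))
    return out
E
python3 - <<'E'
from h import *
im=cv2.imread("pics/top0.png")[...,::-1].copy(); sc=cv2.imread("pics/scene0.png")[...,::-1].copy()
for mode in("grey","red"):
    for n,i in(("top",im),("scene",sc)):
        print(n,mode)
        for b in blobs(n,i,0.009 if n=="scene" else .016,mode):
            if (150<b[0]<480 and 180<b[1]<400): print(b)
cv2.imwrite("pics/crop_top0.png",cv2.resize(im[190:410,140:400,::-1],None,fx=2.7,fy=2.7,interpolation=cv2.INTER_CUBIC))
cv2.imwrite("pics/crop_sc0.png",cv2.resize(sc[160:410,230:500,::-1],None,fx=2.4,fy=2.4,interpolation=cv2.INTER_CUBIC))
E
```

```text
top grey
(199.7, 390.2, 28.9, 53.5, array([242., 173.]))
(161.3, 357.3, 21.8, 16.0, array([316., 265.]))
(193.8, 355.1, 43.5, 3483.5, array([323., 190.]))
(435.3, 324.4, 23.5, 202.0, array([ 408., -376.]))
(303.1, 313.8, 7.5, 159.5, array([425., -63.]))
(370.3, 281.3, 8.6, 144.0, array([ 506., -220.]))
(306.8, 259.2, 7.5, 158.5, array([554., -68.]))
(369.7, 234.2, 7.7, 161.5, array([ 618., -216.]))
(433.8, 234.0, 13.7, 479.5, array([ 623., -370.]))
(201.6, 257.4, 44.3, 3912.0, array([552., 181.]))
(315.2, 205.2, 8.4, 140.5, array([684., -84.]))
scene grey
(213.0, 317.0, 27.4, 178.0, array([799., -39.]))
(428.4, 338.7, 68.1, 8700.5, array([554., 186.]))
(260.3, 263.4, 11.6, 292.0, array([681., -91.]))
(326.5, 240.5, 10.4, 294.5, array([555., -68.]))
(381.8, 213.5, 9.7, 260.0, array([425., -63.]))
(253.3, 209.2, 9.8, 256.0, array([ 619., -217.]))
(300.4, 183.9, 9.5, 206.0, array([ 501., -227.]))
top red
(312.3, 347.0, 7.5, 156.5, array([348., -86.]))
(332.6, 289.7, 7.4, 150.0, array([ 483., -131.]))
scene red
(335.8, 206.0, 9.2, 226.0, array([ 484., -132.]))
(403.0, 191.6, 9.1, 217.0, array([347., -87.]))
```

View pics/crop_top0.png

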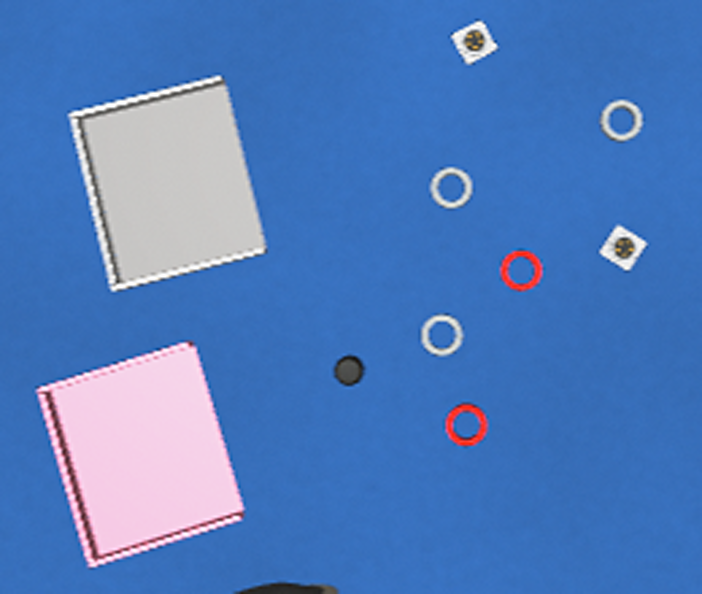

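View pics/crop_sc0.png

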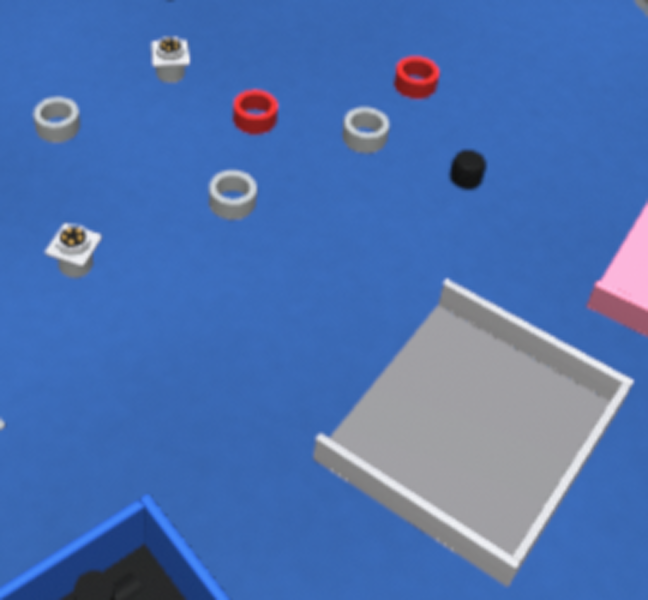

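```bash
python3 - <<'E'
from h import *
P=[ray("top",u,v,.025)[:2]*1000 for u,v in((221.8,218.9),(238.3,282.8),(181.5,297.8),(165.7,232.6))]
S=[ray("scene",230+u/2.4,160+v/2.4,.025)[:2]*1000 for u,v in((318,437),(446,283),(631,381),(512,568))]
print(np.round(P),np.round(S))
print("cap",ray("top",269,327,.022)*1000, ray("scene",230+468/2.4,160+160/2.4,.022)*1000)
for Q in(P,S):
    Q=np.array(Q);c=Q.mean(0);m=(Q[0]+Q[1])/2;b=(Q[2]+Q[3])/2
    print(c,m,b,"ydir",(b-m)/np.linalg.norm(b-m),np.linalg.norm(b-m),np.linalg.norm(Q[0]-Q[1]))
E
```

```text
[[643. 135.]
 [494.  91.]
 [456. 222.]
 [607. 265.]] [[646. 139.]
 [497.  98.]
 [459. 224.]
 [613. 267.]]
cap [392.62394695  16.29181722  22.        ] [395.43522066  18.95630705  22.        ]
[550.08186416 178.18312248] [568.67860466 113.00042304] [531.48512367 243.36582193] ydir [-0.27435437  0.96162866] 135.5672978931207 155.7177211740076
[553.73306129 182.22341029] [571.64135574 118.56757394] [535.82476684 245.87924665] ydir [-0.27081691  0.96263087] 132.25388481596795 155.0116185464278
```

Three grey steel rings in the top view, at (370,234), (307,259) and (304,314), match the task. The rings at (333,290) and (313,347) are red look-alikes, so I leave them. The grey aluminium tray at (202,258) is the bay, with its mouth facing right towards the rings. The pink tray at (194,357) is the look-alike, and both crops confirm this.

In bay coordinates (mm) the rings are:
- A: (-188,-198)
- B: (-65,-238)
- C: (-44,-398)

I'll push with two fingertips set about 18 mm apart as a nest behind each ring. B goes first, then C, then A.

```bash
python3 -m pendant '[[2,2,0,2],[4,4.2,0,4],[6,6.4,0,6],[8,8.6,0,8],[9.4,10.4,0,10],[10.7,12,0,11.6],[10.7,12,0,11.6],[10.7,12,0,11.6],[10.7,12,-3,11.6],[10.7,12,-3,11.6]]' 0.8 20
python3 - <<'E'
from h import *
s=observe(); print(s['t'],s['tool_pos'],s['orientation'][:2,0],s['finger_gap'],s['wrist_force'])
for n in("top","scene"):
    im=capture(n); cv2.imwrite(f"pics/{n}1.png",im[...,::-1])
E
```

```text
t: 1.35
tool_pos: [0.5481, -0.1114, 0.1988]
orientation: [[0.107, 0.994, -0.005], [0.994, -0.107, 0.002], [0.001, -0.005, -1.0]]
wrist_force: [-0.2, 0.5, 0.0]
finger_gap: 0.0182
1.35 [ 0.54811704 -0.11141694  0.19879469] [0.10680965 0.99427888] 0.018240614442842383 [-0.19976648  0.47111834  0.00625607]
```

View pics/scene1.png

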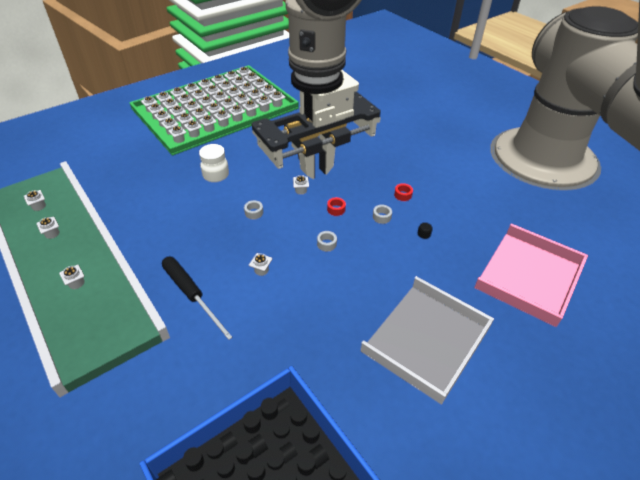

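The nest is above and behind ring B at (327,240), clear of the red ring at (336,206). Next I lower it.

```bash
python3 -m pendant '[[0,0,-2,0],[0,0,-3.2,0],[0,0,-4,0],[0,0,-4.2,0],[0,0,-4.2,0],[0,0,-4.2,0]]'
```

```text
t: 2.2
tool_pos: [0.5501, -0.1131, 0.0778]
orientation: [[0.109, 0.994, 0.003], [0.994, -0.109, -0.001], [-0.001, 0.003, -1.0]]
wrist_force: [-0.6, -0.1, 0.3]
finger_gap: 0.0185
```

```bash
python3 -m pendant '[[0,0,-0.2,0],[0.02,0.2,-0.2,0],[0.05,0.5,-0.2,0],[0.09,0.9,-0.2,0],[0.14,1.35,-0.2,0],[0.19,1.8,-0.2,0],[0.24,2.25,-0.2,0],[0.28,2.7,-0.2,0],[0.32,3.1,-0.2,0],[0.35,3.4,-0.2,0]]'
python3 - <<'E'
from h import *
for n in("top","scene"):
    im=capture(n); cv2.imwrite(f"pics/{n}2.png",im[...,::-1])
cv2.imwrite("pics/c2.png",np.hstack([cv2.resize(cv2.imread("pics/top2.png")[180:380,150:400],(400,320)),cv2.resize(cv2.imread("pics/scene2.png")[120:400,230:510],(320,320))]))
E
```

```text
t: 3.45
tool_pos: [0.5598, -0.0099, 0.0702]
orientation: [[0.108, 0.994, 0.0], [0.994, -0.108, -0.0], [-0.0, 0.0, -1.0]]
wrist_force: [0.3, 0.5, -0.4]
finger_gap: 0.0185
```

View pics/c2.png

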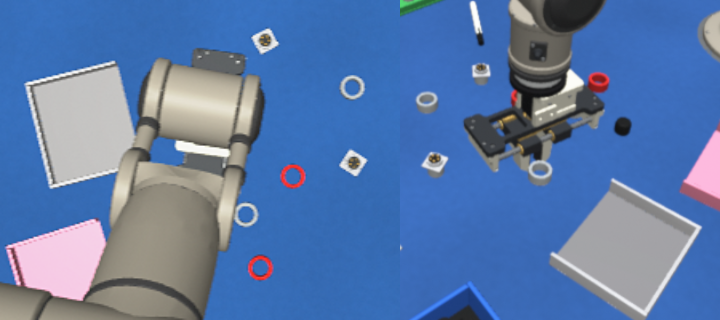

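Ring B sits in the nest ahead of the fingers, at (540,172) in the composite. I keep pushing.

```bash
python3 -m pendant '[[0.02,0.2,0,0],[0.05,0.5,0,0],[0.1,0.9,0,0],[0.14,1.35,0,0],[0.19,1.8,0,0],[0.24,2.25,0,0],[0.29,2.7,0,0],[0.34,3.15,0,0],[0.39,3.6,0,0],[0.43,4,0,0]]'
python3 -m pendant '[[0.05,0.45,0,0],[0.1,0.9,0,0],[0.15,1.35,0,0],[0.2,1.75,0,0],[0.24,2.1,0,0],[0.27,2.35,0,0],[0.29,2.5,0,0],[0.29,2.5,0,0]]'
python3 - <<'E'
from h import *
im=capture("scene"); cv2.imwrite("pics/scene3.png",im[...,::-1])
E
```

```text
t: 4.8
tool_pos: [0.5728, 0.1101, 0.0702]
orientation: [[0.108, 0.994, 0.0], [0.994, -0.108, -0.0], [-0.0, 0.0, -1.0]]
wrist_force: [-0.3, 0.0, 1.2]
finger_gap: 0.0185
t: 5.8
tool_pos: [0.5814, 0.1844, 0.0702]
orientation: [[0.108, 0.994, 0.0], [0.994, -0.108, -0.0], [-0.0, 0.0, -1.0]]
wrist_force: [-0.4, -0.1, -0.4]
finger_gap: 0.0182
```

View pics/scene3.png

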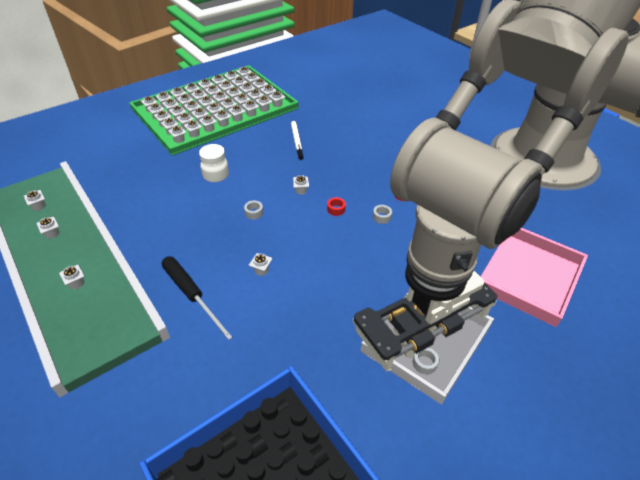

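Ring B is in the bay at (426,360). I back off, lift clear and go round behind ring C.

```bash
python3 -m pendant '[[-0.05,-0.5,0,0],[-0.1,-1,0,0],[-0.1,-1,2,0],[-0.1,-1,4,0],[0.2,-3,4,1],[0.5,-5,4,2],[0.7,-7,4,3],[1,-9,4,4.3],[1.3,-11,4,4.3],[1.5,-13,4,4.3]]'
python3 -m pendant '[[0.13,-1.8,0,0],[0.13,-1.8,0,0],[0.13,-1.8,0,0]]'
```

```text
t: 7.1
tool_pos: [0.6256, -0.2091, 0.1903]
orientation: [[-0.262, 0.965, 0.0], [0.965, 0.262, 0.0], [-0.0, 0.0, -1.0]]
wrist_force: [1.3, 1.5, -0.1]
finger_gap: 0.0185
t: 7.48
tool_pos: [0.6294, -0.2604, 0.1899]
orientation: [[-0.262, 0.965, -0.001], [0.965, 0.262, 0.001], [0.001, -0.001, -1.0]]
wrist_force: [-0.1, 0.4, 0.8]
finger_gap: 0.0184
```

```bash
python3 -m pendant '[[0,0,-2,0],[0,0,-3.2,0],[0,0,-3.8,0],[0,0,-4,0],[0,0,-4,0],[0,0,-4,0]]'
python3 - <<'E'
from h import *
im=capture("scene"); cv2.imwrite("pics/scene4.png",im[...,::-1])
b=blobs("scene",im,.009);print([x for x in b if 380<x[0]<480])
E
```

```text
t: 8.22
tool_pos: [0.631, -0.2601, 0.072]
orientation: [[-0.264, 0.965, 0.003], [0.965, 0.264, -0.001], [-0.002, 0.002, -1.0]]
wrist_force: [0.4, 0.6, -0.7]
finger_gap: 0.0188
[(428.4, 338.7, 68.1, 8698.5, array([554., 186.])), (381.8, 213.5, 9.7, 260.0, array([425., -63.])), (479.9, 28.1, 31.2, 472.0, array([-414., -534.]))]
```

View pics/scene4.png

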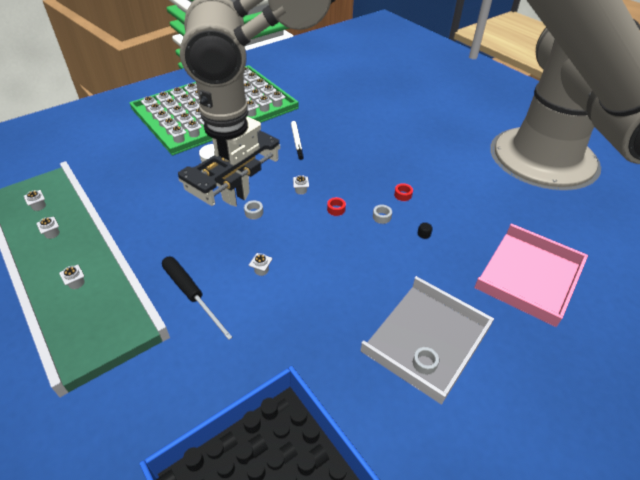

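Ring B is in the bay at (426,360). The nest is behind ring C at (254,209). I push C straight along the bay's axis.

```bash
python3 -m pendant '[[-0.05,0.2,0,0],[-0.14,0.5,0,0],[-0.25,0.9,0,0],[-0.38,1.4,0,0],[-0.52,1.9,0,0],[-0.66,2.4,0,0],[-0.79,2.9,0,0],[-0.93,3.4,0,0],[-1.07,3.9,0,0],[-1.2,4.4,0,0]]'
python3 -m pendant '[[-0.14,0.5,0,0],[-0.27,1,0,0],[-0.41,1.5,0,0],[-0.55,2,0,0],[-0.68,2.5,0,0],[-0.82,3,0,0],[-0.96,3.5,0,0],[-1.09,4,0,0],[-1.2,4.4,0,0],[-1.28,4.7,0,0]]'
python3 - <<'E'
from h import *
im=capture("scene"); cv2.imwrite("pics/scene5.png",im[...,::-1])
E
```

```text
t: 9.52
tool_pos: [0.594, -0.1268, 0.0702]
orientation: [[-0.263, 0.965, 0.0], [0.965, 0.263, 0.0], [-0.0, 0.0, -1.0]]
wrist_force: [0.2, -0.7, 0.6]
finger_gap: 0.0185
t: 10.78
tool_pos: [0.5557, 0.014, 0.0702]
orientation: [[-0.264, 0.965, 0.0], [0.965, 0.264, 0.0], [0.0, 0.0, -1.0]]
wrist_force: [-0.1, -0.1, -0.2]
finger_gap: 0.0187
```

View pics/scene5.png

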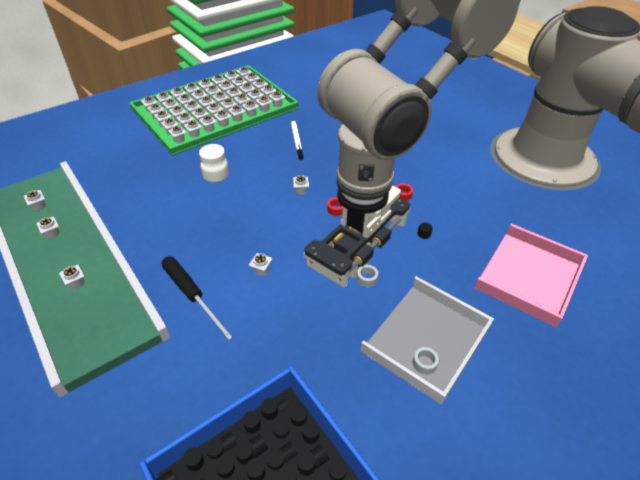

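Ring C is still in the nest at (368,275), in line with the bay's left lane.

```bash
python3 -m pendant '[[-0.06,0.25,0,0],[-0.17,0.65,0,0],[-0.3,1.1,0,0],[-0.44,1.6,0,0],[-0.57,2.1,0,0],[-0.71,2.6,0,0],[-0.85,3.1,0,0],[-0.98,3.6,0,0],[-1.1,4.05,0,0],[-1.2,4.4,0,0]]'
python3 -m pendant '[[-0.08,0.3,0,0],[-0.14,0.5,0,0],[-0.16,0.6,0,0],[-0.16,0.6,0,0]]'
python3 - <<'E'
from h import *
im=capture("scene"); cv2.imwrite("pics/scene6.png",im[...,::-1])
E
```

```text
t: 12.08
tool_pos: [0.5196, 0.1461, 0.0702]
orientation: [[-0.264, 0.965, 0.0], [0.965, 0.264, 0.0], [-0.0, 0.0, -1.0]]
wrist_force: [0.8, 0.6, -0.3]
finger_gap: 0.0184
t: 12.58
tool_pos: [0.5151, 0.1632, 0.0702]
orientation: [[-0.263, 0.965, 0.0], [0.965, 0.263, 0.0], [-0.0, 0.0, -1.0]]
wrist_force: [0.7, 0.0, -0.2]
finger_gap: 0.0185
```

View pics/scene6.png

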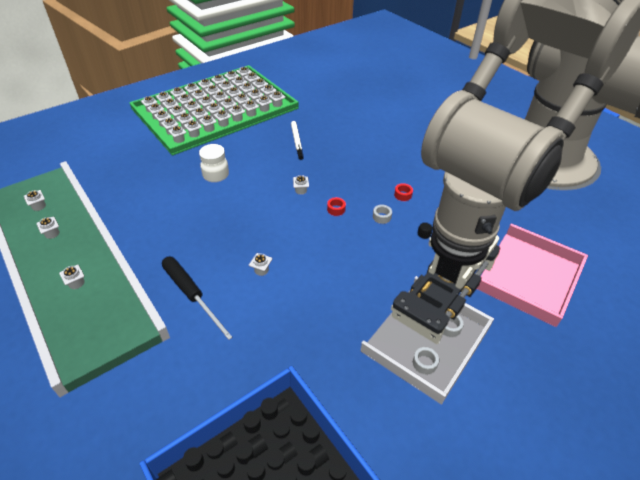

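Ring C is in at (454,325) and ring B at (426,360). I back off, lift, and move behind ring A at (382,213), turned to push at 45°.

```bash
python3 -m pendant '[[0.13,-0.5,0,0],[0.26,-1,0,0],[0.26,-1,2,0],[0.26,-1,4,-1],[-0.5,-2.5,4,-3],[-1.3,-4,4,-5],[-2.1,-5.5,4,-7],[-2.9,-7,4,-9],[-3.5,-8,4,-11],[-3.85,-8.4,4,-12.1]]'
python3 -m pendant '[[0,0,0,0],[0,0,0,0],[0,0,0,0],[0,0,-1.5,0]]'
python3 - <<'E'
from h import *
im=capture("scene"); cv2.imwrite("pics/scene7.png",im[...,::-1])
for x in blobs("scene",im,.009): print(x)
print(blobs("scene",im,.009,"red"))
cv2.imwrite("pics/c7.png",cv2.resize(im[140:400,280:600,::-1],None,fx=2.3,fy=2.3))
E
```

```text
t: 13.88
tool_pos: [0.3985, -0.0913, 0.1904]
orientation: [[0.715, 0.699, 0.0], [0.699, -0.715, -0.0], [-0.0, 0.001, -1.0]]
wrist_force: [-0.2, -0.0, 0.7]
finger_gap: 0.0184
t: 14.38
tool_pos: [0.4021, -0.0892, 0.1468]
orientation: [[0.708, 0.706, 0.007], [0.706, -0.708, -0.003], [0.003, 0.007, -1.0]]
wrist_force: [-0.1, 0.2, -0.6]
finger_gap: 0.0185
(213.0, 317.0, 27.4, 178.0, array([799., -39.]))
(428.4, 338.7, 68.1, 8697.5, array([554., 186.]))
(72.0, 276.2, 13.6, 403.0, array([ 952., -251.]))
(260.3, 263.4, 11.6, 292.0, array([681., -91.]))
(31.4, 318.8, 91.1, 1671.0, array([1029., -201.]))
(47.8, 226.7, 12.4, 336.0, array([ 952., -398.]))
(381.8, 213.5, 9.7, 260.0, array([425., -63.]))
(34.9, 199.6, 11.9, 314.5, array([ 952., -491.]))
(300.4, 183.9, 9.5, 206.0, array([ 501., -227.]))
(117.1, 254.7, 102.6, 1606.0, array([ 873., -254.]))
(377.0, 160.7, 12.3, 164.0, array([ 321., -195.]))
(398.0, 162.7, 13.6, 170.5, array([ 289., -164.]))
(213.3, 162.6, 19.2, 853.0, array([ 611., -395.]))
(436.2, 148.2, 17.1, 149.0, array([ 183., -153.]))
(390.1, 143.3, 7.2, 31.5, array([ 254., -22
[... 266 characters left out ...]
2.3, 32.2, 1416.0, array([ 129., -299.]))
(398.9, 87.9, 18.7, 159.5, array([  64., -401.]))
(211.7, 102.8, 72.1, 5069.0, array([ 498., -618.]))
(405.0, 57.3, 27.9, 1434.0, array([ -74., -522.]))
(227.7, 45.6, 61.0, 1112.5, array([ 305., -886.]))
(242.5, 28.4, 41.4, 353.0, array([ 206., -969.]))
(391.5, 23.0, 15.6, 262.0, array([-210., -728.]))
(592.3, 52.2, 84.9, 4655.0, array([-549., -226.]))
(479.9, 28.1, 31.2, 473.0, array([-414., -534.]))
(400.6, 10.5, 19.5, 51.0, array([-308., -789.]))
(223.4, 8.8, 56.5, 1546.0, array([  177., -1148.]))
(30.5, 61.1, 65.8, 6837.0, array([  808., -1119.]))
[(335.8, 206.0, 9.2, 226.0, array([ 484., -132.])), (403.0, 191.6, 9.1, 217.0, array([347., -87.]))]
```

View pics/c7.png

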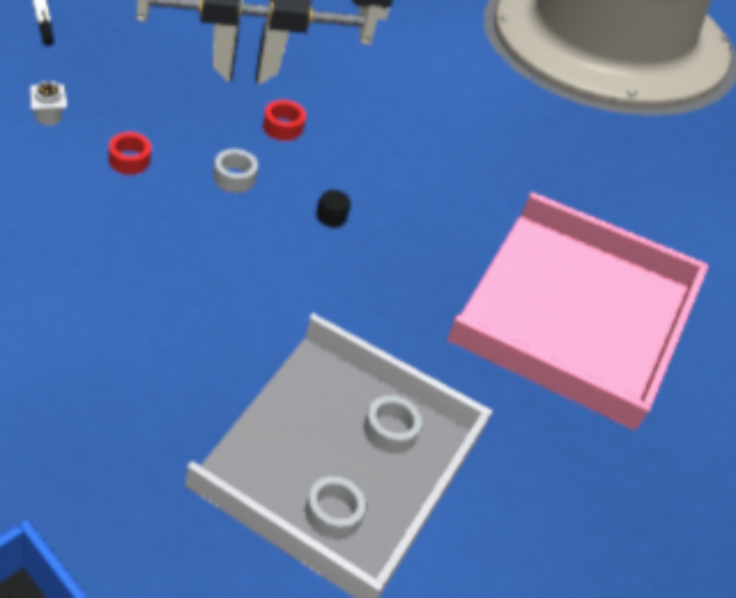

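Both placed rings lie inside the bay, at about (394,421) and (336,503) in the crop. The red rings have not moved: the masks give (484,-132) and (347,-87) again. I lower behind A and push.

```bash
python3 -m pendant '[[0,0,-1,0],[0,0,-2,0],[0,0,-2.5,0],[0,0,-2.5,0],[0,0,-2.5,0],[0,0,-2.5,0]]'
python3 - <<'E'
from h import *
im=capture("scene"); cv2.imwrite("pics/scene8.png",im[...,::-1])
cv2.imwrite("pics/c8.png",cv2.resize(im[100:300,280:520,::-1],None,fx=2.5,fy=2.5))
E
```

```text
t: 15.18
tool_pos: [0.4001, -0.0888, 0.071]
orientation: [[0.71, 0.705, 0.001], [0.705, -0.71, -0.001], [0.001, 0.002, -1.0]]
wrist_force: [1.1, 0.2, -0.2]
finger_gap: 0.0185
```

View pics/c8.png

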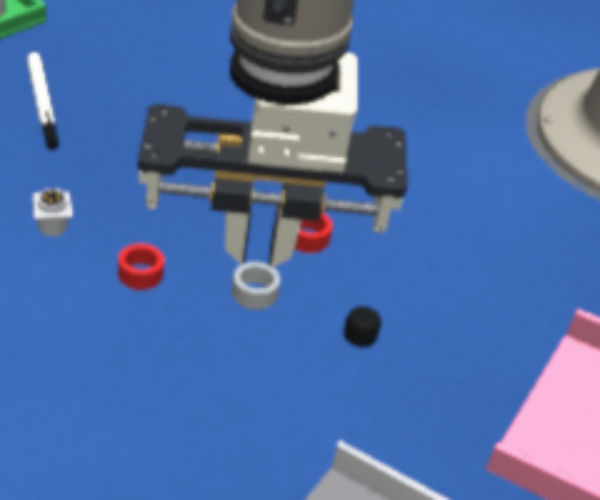

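The nest is behind ring A and clear of both red rings.

```bash
python3 -m pendant '[[0.1,0.1,0,0],[0.25,0.25,0,0],[0.5,0.5,0,0],[0.8,0.8,0,0],[1.1,1.1,0,0],[1.4,1.4,0,0],[1.7,1.7,0,0],[2,2,0,0],[2.3,2.3,0,0],[2.6,2.6,0,0]]'
python3 -m pendant '[[0.3,0.3,0,0],[0.6,0.6,0,0],[0.9,0.9,0,0],[1.2,1.2,0,0],[1.5,1.5,0,0],[1.8,1.8,0,0],[2.05,2.05,0,0],[2.25,2.25,0,0],[2.35,2.35,0,0],[2.35,2.35,0,0]]'
python3 - <<'E'
from h import *
im=capture("scene"); cv2.imwrite("pics/scene9.png",im[...,::-1])
E
```

```text
t: 16.48
tool_pos: [0.4782, -0.0102, 0.0702]
orientation: [[0.71, 0.704, 0.0], [0.704, -0.71, -0.0], [-0.0, 0.0, -1.0]]
wrist_force: [-0.2, -1.6, 0.1]
finger_gap: 0.0182
t: 17.73
tool_pos: [0.5482, 0.0598, 0.0702]
orientation: [[0.71, 0.704, 0.0], [0.704, -0.71, -0.0], [0.0, 0.0, -1.0]]
wrist_force: [0.1, -0.5, 0.7]
finger_gap: 0.0185
```

View pics/scene9.png

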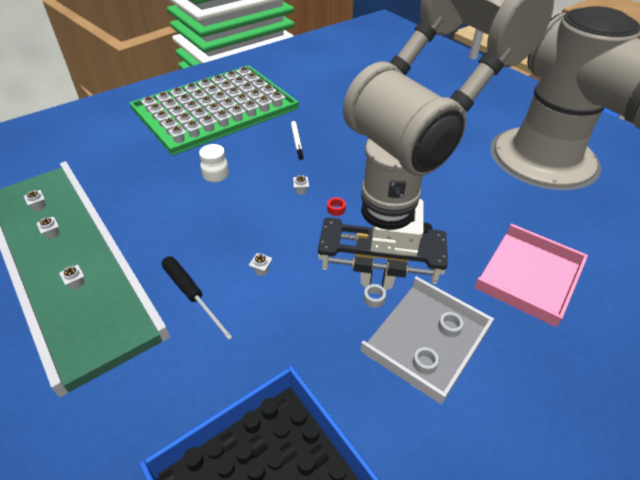

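```bash
python3 - <<'E'
from h import *
for uv in((375,295),(451,323.5),(426,360)):
    print(ray("scene",*uv,.009)*1000)
E
python3 -m pendant '[[-0.35,-0.35,0,0],[-0.8,-0.8,0,0],[-0.8,-0.8,1.5,0],[-0.6,-0.8,2,2],[-0.2,-0.8,2,4],[0.2,-0.8,2,6],[0.5,-0.8,2,8],[0.73,-0.75,2,10],[0.73,-0.75,2,10.3],[0.73,-0.75,2,10.3]]'
```

```text
[565.11719526  76.66798978   9.        ]
[506.09086318 187.38870798   9.        ]
[583.2250945  209.69372037   9.        ]
t: 19.02
tool_pos: [0.5692, 0.0368, 0.1301]
orientation: [[-0.106, 0.994, -0.001], [0.994, 0.106, 0.0], [0.0, -0.001, -1.0]]
wrist_force: [-0.0, -0.2, -0.2]
finger_gap: 0.0182
```

```bash
python3 -m pendant '[[0,0,-1,0],[0,0,-1.7,0],[0,0,-2,0],[0,0,-2,0],[0,0,-2,0],[-0.01,0.1,-2,0],[-0.03,0.3,-2,0],[-0.06,0.6,-2,0],[-0.09,0.9,-2,0],[-0.12,1.2,-2,0]]'
python3 -m pendant '[[-0.03,0.3,0,0],[-0.06,0.6,0,0],[-0.1,1,0,0],[-0.14,1.4,0,0],[-0.17,1.7,0,0],[-0.2,2,0,0],[-0.21,2.15,0,0],[-0.21,2.2,0,0],[-0.21,2.2,0,0]]'
python3 - <<'E'
from h import *
im=capture("scene"); cv2.imwrite("pics/scene10.png",im[...,::-1])
cv2.imwrite("pics/c10.png",cv2.resize(im[200:420,300:560,::-1],None,fx=2.5,fy=2.5))
E
```

```text
t: 20.27
tool_pos: [0.5663, 0.074, 0.0703]
orientation: [[-0.11, 0.994, 0.0], [0.994, 0.11, -0.0], [-0.0, 0.0, -1.0]]
wrist_force: [0.9, -1.0, 0.7]
finger_gap: 0.0183
t: 21.4
tool_pos: [0.5601, 0.1392, 0.0702]
orientation: [[-0.109, 0.994, 0.0], [0.994, 0.109, 0.0], [-0.0, 0.0, -1.0]]
wrist_force: [0.1, -0.5, 0.5]
finger_gap: 0.0186
```

View pics/c10.png

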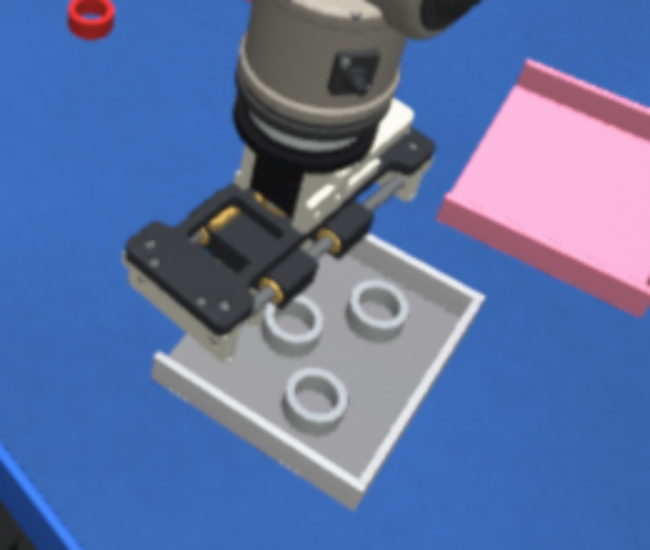

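All three rings are in the bay. I back off and lift straight away, then move back out of both cameras' view for a last check.

```bash
python3 -m pendant '[[0.05,-0.5,0,0],[0.1,-1,0,0],[0.1,-1,2,0],[0.1,-1,4,0],[-1,-3,5,-2],[-2.5,-5,6,-4],[-4,-7,7,-6],[-5.5,-9,7,-8],[-6.5,-11,7,-10],[-7.5,-13,7,-12]]'
python3 -m pendant '[[-1,-1.8,0,-1],[-2,-3.6,0,-2],[-3,-5.4,0,-2],[-3,-5.4,0,-2],[-3,-5.4,0,-2]]'
python3 - <<'E'
from h import *
print(observe()['t'],observe()['tool_pos'])
A={}
for n in("top","scene"):
    im=capture(n); cv2.imwrite(f"pics/{n}11.png",im[...,::-1]);A[n]=im
    z=.009 if n=="scene" else .016
    for m in("grey","red"): print(n,m,[(x[0],x[1],x[4]) for x in blobs(n,im,z,m) if 150<x[0]<480 and 150<x[1]<400])
a=A["top"][190:410,140:460];b=A["scene"][160:410,200:560]
cv2.imwrite("pics/c11.png",np.vstack([cv2.resize(a,(436,300)),cv2.resize(b,(436,300))])[...,::-1])
# ring positions in bay frame from bay-coloured interior
g=cv2.cvtColor(A["scene"],cv2.COLOR_RGB2GRAY)
cv2.imwrite("pics/c11b.png",cv2.resize(A["scene"][270:405,350:505,::-1],None,fx=5,fy=4.4,interpolation=cv2.INTER_CUBIC))
E
```

```text
t: 22.7
tool_pos: [0.3657, -0.1941, 0.2786]
orientation: [[0.81, 0.586, 0.001], [0.586, -0.81, -0.001], [0.0, 0.002, -1.0]]
wrist_force: [0.7, -0.8, -0.5]
finger_gap: 0.0183
t: 23.32
tool_pos: [0.2769, -0.3538, 0.2777]
orientation: [[0.898, 0.441, -0.0], [0.441, -0.898, 0.001], [0.0, -0.001, -1.0]]
wrist_force: [-0.1, -0.2, -0.0]
finger_gap: 0.0183
23.325 [ 0.27685667 -0.35382085  0.27773993]
top grey [(452.7, 391.5, array([ 252., -419.])), (199.7, 390.2, array([242., 173.])), (478.7, 379.0, array([ 282., -481.])), (163.3, 363.8, array([301., 260.])), (193.8, 355.2, array([323., 190.])), (435.3, 324.4, array([ 408., -376.])), (370.2, 281.3, array([ 506., -220.])), (433.8, 234.0, array([ 623., -370.])), (201.6, 257.4, array([552., 181.])), (315.2, 205.2, array([684., -84.])), (298.0, 157.3, array([798., -40.]))]
top red [(312.3, 347.0, array([348., -86.])), (332.6, 289.7, array([ 483., -131.]))]
scene grey [(213.0, 317.0, array([799., -39.])), (428.4, 338.7, array([554., 186.])), (260.3, 263.4, array([681., -91.])), (300.4, 183.9, array([ 501., -227.])), (213.3, 162.6, array([ 611., -395.]))]
scene red [(335.8, 206.0, array([ 484., -132.])), (403.0, 191.7, array([347., -87.]))]
```

View pics/c11.png

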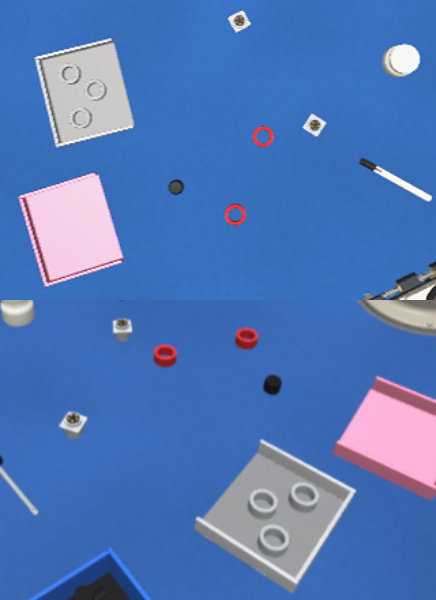

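View pics/c11b.png

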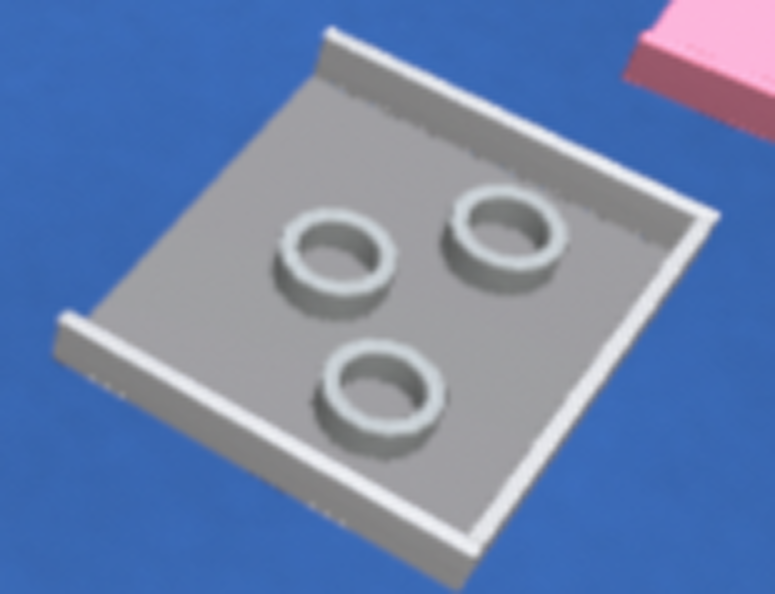

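The views show all three steel rings flat inside the aluminium bay and well clear of the mouth line. Connectors, jar, red rings and bay give the same mask centres as at the start. I hand the job in.

```bash
python3 - <<'E'
from h import *
print(sign_off()); print(observe()['t'])
E
```

```text
the job is handed in; nothing more can be done
None
the job is handed in; nothing more can be done
```

All three steel rings are in the aluminium bay. I pushed each along the bench with the fingertips set about 18 mm apart as a nest behind it. None was lifted, and I handed in at about 23.4 s of the 72 s allowed.

- **Rings:** the last top and scene pictures, taken with the arm clear, show all three rings lying flat inside the bay and clear of the mouth.
- **Other things:** the connectors, jar, bay and both red rings gave the same centres as at the start, to within a pixel. The dust cap, pen and driver looked undisturbed, but I judged those by eye.
- **Forces:** wrist force stayed under about 2.5 N in every reading at the end of a move.
- **Disagreements:** none of the checks failed. The two cameras placed the bay 3 to 5 mm apart; I used a position between them, leaving the rings well more than that from the mouth and walls.

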